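# Free a plate shaker's tray from its transport ring and latch it shut

### The job

The new plate shaker still has its transport ring: with the hooked pick, and not with the fingers, pry the wire retaining ring by its eye out of the groove of the post beside the tray, while the tray is still out. Lay the pick down on the bench, with the ring left lying on the bench too. Push the tray in until its push-push latch catches, let go and make sure it stays in; leave the other things on the bench where they are.

Things in the scene. Friction and masses are not known exactly. Their poses are not given: they have to be found in the camera images.
- machine: Plate shaker, a white box 240 mm deep (x), 170 wide (y), 88 high, fixed on the bench. Origin: at the foot of the middle of its front face, the one with the tray, which looks along its own -x towards the robot. A steel fork sticks out 45 mm from that face at its own y = -105 mm, z 47 to 53 mm: the post enters it as the tray goes in, and a ring left in the groove jams on its tines.
- tray (a joint): Travel of the tray into the shaker, m, along the shaker's +x: 0 fully out (at the start), 0.062 at its stop, 0.050 latched. A spring pushes it out (2 N at 0, 5 N at the end). Push-push latch: push it past 0.057, best to the stop with 8 to 15 N, and let go: it comes back to 0.050 and stays. A second such push unlatches it and it springs out; another latches it again.
- tray_front (a point): Middle of the outer end face of the tray's grey handle block, the place to push, 48 mm above the bench. The block is 60 mm wide, 28 high (34 to 62 mm above the bench) and stands 45 mm out from the tray's upright front panel (130 mm wide, 12 to 68 mm above the bench). Axes as the shaker's: +x is the direction of pushing. It moves with the tray.
- post_groove (a point): Axis of the upright steel post on the tray's ear beside the panel (105 mm to the shaker's own -y), half-way up its groove, 50 mm above the bench. Groove 12 mm across and 7 mm high, between a collar below (25 mm across, top at 46.5 mm) and a head (21 mm across, top at 60.5 mm). Moves with the tray; axes as the shaker's.
- clip: Steel wire retaining ring, wire 4.5 mm, 21 mm across, level in the post's groove. Origin: ring's centre, mid-thickness, at the start on the post's axis, 48.8 mm above the bench. +x points level from the post to its eye, roughly to the robot's right. Sprung jaws open to its -x: it comes off pulled along its +x by 8 to 12 N over some 12 mm, then snaps free. The head stops it lifting.
- clip_eye (a point): Centre of the ring's eye, a round loop of 17 mm clear inside and 26 mm outside, 19 mm from the ring's centre along its +x, mid-thickness of the wire. Axes as the ring's. There is free space above and below it: it overhangs the collar.
- pick: Hooked pick: the hand tool with its steel end bent down. Origin: under its grip's centre; +x towards the hook, z up. Grip: aluminium bar 90 mm long (x), 16 wide (y), 28 high, on its narrow side. From its front a 4 mm rod runs 70 mm forward at 20 mm height to a 4 mm pin bent down 115 mm from the origin, ending 1 mm above the bench in a short foot turned back towards the grip. 90 g.
- pick_grip (a point): Centre of the pick's grip, half-way up (14 mm above its underside), grasped across its 16 mm width. Axes as the pick's.
- pick_tip (a point): Underside of the pick's hook, 112 mm ahead of the grip's centre, 13 mm below it, mid-length of the hook (9 mm long in x, 4 wide). With the pick's +x opposite to the ring's, lower this point through the middle of the eye to 10 mm below the wire's mid-thickness and draw the pick back along its own -x: the freed ring hangs on the foot until laid down with the pick, or drops to the bench.
- awl_grip (a point): Bystander: centre of the grip of a straight awl with the same grip as the pick, but its rod ends straight. Leave it.
- bottle: Bystander: brown bottle, 64 mm across, 130 high; origin under its centre.
- tipbox: Bystander: green pipette-tip box, 85 x 125 mm, 58 high; origin under its centre.
- beaker: Bystander: glass beaker, 60 mm across, 80 high; origin under its centre.
- dish: Bystander: shallow clear dish, 90 mm across, 16 high; origin under its centre.
- timer: Bystander: white timer, 60 x 70 mm, 18 high; origin under its centre.
Not all that is in view belongs to the job. What is shaped like the pick but orange or pink is not meant.

How it is judged:
On the way, in this order (a step that is already met when the one before it is completed fails the run):
1. the hook of the pick pulls on the ring while it is still in the post's groove and the tray is out (contact force between pick and clip above 2 N and horizontal distance between clip and post_groove below 0.012 m and value of joint tray below 0.01 m), for 0.04 s.
2. the ring is off the post (beside it or down on the bench), the tray still out ((horizontal distance between clip and post_groove above 0.025 m or height (world z) of clip below 0.03 m) and value of joint tray below 0.01 m), for 0.1 s.
3. the tray has caught in its latch (value of joint tray between 0.046 and 0.053 m and velocity of joint tray between -0.005 and 0.005 m/s), for 0.3 s.
At the end, for the whole second after the job is handed in: The tray is latched (46 to 53 mm in) and stays there by itself; the ring's centre is below 30 mm height (down on the bench), at rest; the pick lies on the bench (grip's centre below 30 mm height), released and at rest (value of joint tray between 0.046 and 0.053 m and height (world z) of each of clip, pick_grip below 0.03 m and linear speed of each of clip, pick below 0.03 m/s); the robot touches nothing.
It fails at once if the gripper's fingers press on the ring (it must be pried with the pick) (contact force between the fingers and clip above 1 N).
It fails at once if a bystander (awl, bottle, tip box, beaker, dish or timer) is pushed more than 40 mm from its place (distance of any of awl_grip, bottle, tipbox, beaker, dish, timer from where it was at the start of the episode above 0.04 m).
It also fails if it takes over 58 s, if anything falls off the work surface, if the arm or the gripper's body presses on something with over 40 N, if the wrist force passes 120 N, or if a joint passes its speed limit or range.

### The arm

A 6-joint arm with a two-finger parallel gripper is mounted at the origin on the work surface. World frame = base frame: x ahead of the robot, y to its left, z up, the work surface at z = 0. Lengths are in m, angles in rad, forces in N, time in s.
With the tool pointing down it reaches from about 0.275 to 0.75 m from the base axis. Payload 10.2 kg.
Tool frame: the origin (TCP) lies between the finger pads; the fingertips stand 19 mm ahead of it and the grasp point (between the pads) is the TCP; z points along the fingers, y is the line along which they close (so a half turn about z gives the same grasp; the last joint's range is limited). The gripper opens to 85 mm and grips with 20 to 120 N. Pads are 22 mm wide; open, the fingers measure 114 mm over their backs; the gripper's body (76 mm by 85 mm) begins 54 mm behind the grasp point. The pads swing forward as they close: fully open they stand 13 mm farther back than shut.
Start: joints at [-1.5, 0.313, 1.498, -0, 1.331, -0.223], TCP at [0.152, -0.503, 0.25] pointing down, gripper open.
Joint ranges: [-2.94, 2.94], [-0.97, 2.17], [0.19, 2.56], [-1.23, 4.37], [0.02, 3.11], [-2.88, 2.88]. Speed limits (rad/s): [2.39, 2.39, 3.01, 3.14, 3.14, 3.14].

### API

Orientations are given as a unit quaternion [w, x, y, z].
In Python, from station import robot, viewer, job, finder gives the robot as it stands. The module is installed in compiled form; this text tells all that it offers.
- The arm moves only by the tool send_rows, never from a script. Its argument "plan" is a list that holds one entry, the list of rows, each a list of 5 numbers: the shift along the world's x, y, z in cm, then the turn about the world's z in degrees, then the closure, from 0 (fully open) to 1 (shut). In form: [[[dx, dy, dz, yaw, grip], ...]]. A call has 1 to 12 rows; each row shifts and turns the commanded pose from where the row before left it; what a row does not reach is not made up. A row lasts 1/10 s, in which the tool goes at most 50 mm and 8.59 degrees, less where a joint would pass 70% of its speed; a pose out of reach is approached as far as the arm can. A call with a gripper value outside its range is refused whole. The fingers move at their own pace and stop on an object; "force" is the grip in N (left out, the last holds). Time passes only in rows, so rows that do not move let the fingers close. It gives the time, the measured TCP pose, the force, the opening and the grip force at its end, in the units of the state.
- robot.sense(): the state, without advancing time (a new reading comes with each control period).
- viewer.get_image(name): name is "scene" or "top"; returns (picture, depth): 400x640x3 uint8, red, green, blue; 400x640 float32, m along the optical axis (not along the pixel's ray), 0 where there is no reading.
- viewer.camera_info(name): a dict with "fx", "fy", "cx", "cy" (pixels), "D" ([k1, k2, p1, p2, k3] as OpenCV has them; the pictures are not rectified), "rvec" (rotation vector, rad) and "tvec" (3), from world to camera coordinates, as OpenCV has them. Camera axes: x right, y down, z forward; pixel columns grow to the right and rows downward; lengths in m; the calibration is good to about 2 mm. A picture is of the moment at which its call begins. camera_info takes no time and is no camera call.
- job.finish_job(): hands the job in; it is judged then, once.
Trained networks look in the newest picture that a camera, given by its name, has taken for a name from the list of things; names that differ only in an ending like _2 or _b are one class to them, and where a whole thing is asked for, a point or a joint stands for the part that bears it (a point fixed in the world has none). Each returns a list of dicts, best first, with "score" (0 to 1); they miss things now and then, are a little off and sometimes report something else, mostly with a low value. They report only what shows in the picture. A call takes as long as a camera call. They do not tell look-alikes from the thing itself.
- finder.boxes_of(query, camera): "centre" ([x, y, z] in m, in world coordinates, good to about 4 mm: the middle of the surface that is visible of it).
- finder.spot_point(query, camera): "centre" ([x, y, z] in m, in world coordinates, good to about 4 mm: a listed point, or the origin of a listed thing).
The state is a dict: "clock": time; "joints": joint angles; "dq": joint speeds; "effort": joint torques, N m; "tool_pos": TCP position; "tcp_rot": TCP orientation; "contact_force": force on the tool from outside, world axes, zero at the start; "torque": the same for the moment, N m; "grip_width": opening from 0.0 (shut) to 1.0 (fully open); "finger_force": force on a finger pad.
Only numpy, scipy, OpenCV 4.12 (cv2) and the standard library are available. Lean on these libraries where they do the work, as an engineer would, in place of code of your own. Each camera call takes 0.05 s, during which the arm holds its last target. There are 200 camera calls.

## Working session

There is one attempt and no reset: what is moved stays moved. The work goes in short steps, Python scripts to look and compute and a tool call to move; the robot and the scene stay as the last step left them, time stands still between calls to the robot, and variables do not carry over. Pictures are saved under pics/ and viewed, at most 12 in all, crops included, and the job is handed in when it is done.

Besides the shell and the picture viewer there is one more tool, called as a command line: name --argument value ..., lists and objects as JSON in quotes. send_rows: Moves the arm, as the interface text tells. Its arguments: {"type":"object","properties":{"plan":{"type":"array","items":{"type":"array","items":{"type":"array","items":{"type":"number"}}}},"force":{"type":"number"}},"required":["plan"]}

```bash
mkdir -p pics; cat > h.py <<'E'
import numpy as np, cv2
from station import robot, viewer, job, finder
def snap(c,f=None):
    im,d=viewer.get_image(c)
    if f: cv2.imwrite('pics/'+f,im[:,:,::-1])
    return im,d
def cam(c):
    i=viewer.camera_info(c); K=np.array([[i['fx'],0,i['cx']],[0,i['fy'],i['cy']],[0,0,1.]])
    return K,np.array(i['D'],float),np.array(i['rvec'],float),np.array(i['tvec'],float)
def proj(c,P):
    K,D,r,t=cam(c); return cv2.projectPoints(np.array(P,float).reshape(-1,1,3),r,t,K,D)[0].reshape(-1,2)
def ray(c,uv):
    K,D,r,t=cam(c); n=cv2.undistortPoints(np.array(uv,float).reshape(-1,1,2),K,D).reshape(-1,2)
    R=cv2.Rodrigues(r)[0]; d=np.c_[n,np.ones(len(n))]@R; o=-R.T@t.reshape(3); return o,d
def atz(c,uv,z):
    o,d=ray(c,uv); return o+d*((z-o[2])/d[:,2])[:,None]
def unproj(c,uv,depth):
    o,d=ray(c,uv); return o+d*np.array([depth[int(v),int(u)] for u,v in uv])[:,None]
E
python3 - <<'E'
from h import *
for c in('top','scene'):
    snap(c,c+'0.png'); K,D,r,t=cam(c); print(c,K[0,0],-cv2.Rodrigues(r)[0].T@t)
    for q in ['machine','tray_front','post_groove','clip','clip_eye','pick_grip','pick_tip','pick','awl_grip']:
        print(q,[(round(x['score'],2),np.round(x['centre'],3).tolist()) for x in finder.spot_point(q,c)[:3]])
print(robot.sense())
E
```

```text
top 388.5222111314728 [0.17204288 0.0533295  1.25677157]
machine [(0.74, [0.357, -0.134, -0.001]), (0.57, [0.612, 0.151, -0.001])]
tray_front [(0.83, [0.504, 0.165, 0.046])]
post_groove [(0.76, [0.527, 0.058, 0.051])]
clip [(0.51, [0.524, 0.058, 0.049])]
clip_eye [(0.61, [0.516, 0.042, 0.047])]
pick_grip [(0.75, [0.617, -0.155, 0.008]), (0.7, [0.376, 0.038, 0.012]), (0.67, [0.605, -0.355, 0.017])]
pick_tip [(0.51, [0.629, -0.241, 0.007]), (0.51, [0.601, -0.046, -0.001])]
pick [(0.63, [0.38, 0.035, 0.004]), (0.57, [0.612, -0.148, 0.001]), (0.45, [0.608, -0.349, -0.004])]
awl_grip [(0.69, [0.366, 0.393, -0.001])]
scene 462.0882528414248 [ 1.13786658 -0.20993052  1.06977091]
machine [(0.84, [0.613, 0.156, -0.003])]
tray_front [(0.79, [0.504, 0.163, 0.047])]
post_groove [(0.73, [0.532, 0.057, 0.056])]
clip [(0.55, [0.524, 0.06, 0.051])]
clip_eye [(0.61, [0.515, 0.037, 0.048])]
pick_grip [(0.84, [0.607, -0.353, 0.017]), (0.73, [0.372, 0.031, 0.012]), (0.62, [0.615, -0.15, 0.012])]
pick_tip [(0.84, [0.625, -0.24, 0.003]), (0.76, [0.6, -0.041, 0.002]), (0.76, [0.364, -0.313, 0.001])]
pick [
[... 157 characters left out ...]
ts': array([-1.50039102e+00,  3.12867216e-01,  1.49770105e+00, -2.40634639e-05,
        1.33103937e+00, -2.23380943e-01]), 'dq': array([ 1.09232654e-06,  2.74556351e-04,  7.19369005e-04, -1.52447078e-03,
       -1.52220707e-03,  6.39119034e-04]), 'effort': array([ 7.77590576e-04, -4.12171233e+01, -2.59900188e+01, -1.16036235e-04,
        6.54015403e-04, -5.68758097e-06]), 'tool_pos': array([ 0.15202067, -0.50250189,  0.25031057]), 'tcp_rot': array([-8.35973155e-06,  9.89230173e-01,  1.46368253e-01, -1.10811559e-05]), 'contact_force': array([ 0.01800325, -0.24630804,  0.04420855]), 'torque': array([-0.02442639,  0.02053842,  0.0338606 ]), 'finger_force': 0.0, 'grip_width': 0.9995073758746553}
```

View pics/top0.png

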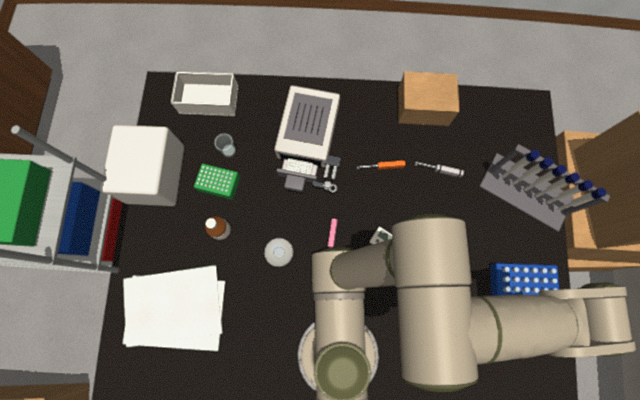

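View pics/scene0.png

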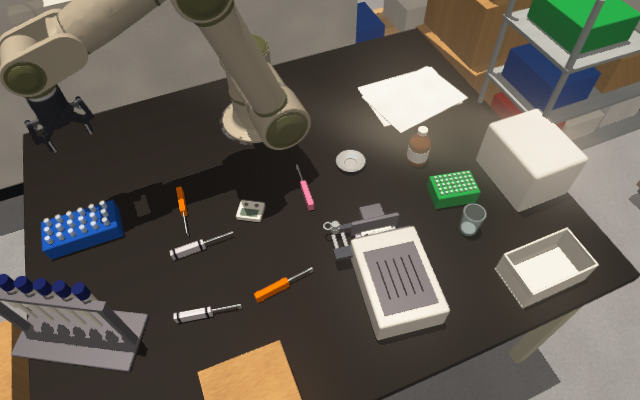

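```bash
python3 - <<'E'
from h import *
im=cv2.imread('pics/scene0.png'); t=cv2.imread('pics/top0.png')
a=cv2.resize(im[225:335,160:260],None,fx=4,fy=4,interpolation=cv2.INTER_CUBIC)
b=cv2.resize(im[190:260,310:410],None,fx=4,fy=4,interpolation=cv2.INTER_CUBIC)
c=cv2.resize(t[145:200,270:470],None,fx=4,fy=4,interpolation=cv2.INTER_CUBIC)
o=np.zeros((660,800,3),np.uint8); o[:440,:400]=a; o[:280,400:]=b; o[440:,:]=c
cv2.imwrite('pics/crop0.png',cv2.resize(o,(727,600)) if 0 else o[60:])
E
```

```text
(no output)
```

View pics/crop0.png

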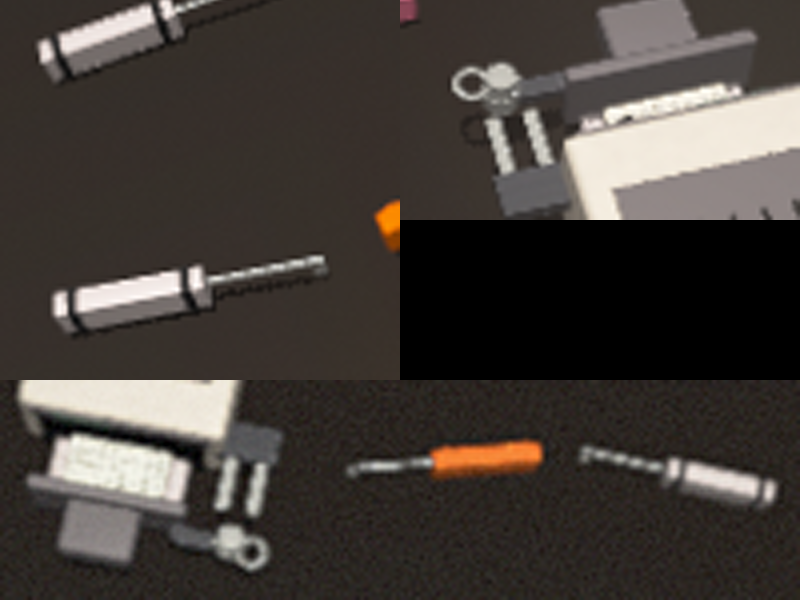

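```bash
cat >> h.py <<'E'
def cloud(c,n=3):
    ims=[viewer.get_image(c) for _ in range(n)]
    d=np.median([i[1] for i in ims],0); v,u=np.mgrid[0:400,0:640]
    uv=np.c_[u.ravel(),v.ravel()]; o,r=ray(c,uv); P=o+r*d.ravel()[:,None]
    P[d.ravel()==0]=np.nan
    return P,ims[-1][0].reshape(-1,3)
def sel(P,x,y,z):
    return (P[:,0]>x[0])&(P[:,0]<x[1])&(P[:,1]>y[0])&(P[:,1]<y[1])&(P[:,2]>z[0])&(P[:,2]<z[1])
def rect(P): 
    r=cv2.minAreaRect((P[:,:2]*1000).astype(np.float32)); return np.round(r[0],1),np.round(r[1],1),round(r[2],1)
E
python3 - <<'E'
from h import *
for c in('top','scene'):
    P,I=cloud(c)
    np.save(c+'P.npy',P)
    b=sel(P,(.3,.4),(.2,.3),(-.1,.1)); print(c,'bench z',np.nanmean(P[b,2]),np.nanstd(P[b,2]))
    g=sel(P,(.57,.65),(-.42,-.29),(.02,.05)); print('grip',g.sum(),rect(P[g]),P[g].mean(0),np.percentile(P[g,2],[5,50,95]))
    g=sel(P,(.57,.66),(-.42,-.22),(.012,.024)); print('rod',g.sum(),P[g&(P[:,1]>-.29)][:,:3].round(3).tolist()[:25])
    g=sel(P,(.5,.56),(.03,.09),(.056,.066)); print('head',g.sum(),rect(P[g]) if g.sum()>2 else 0,P[g].mean(0))
    g=sel(P,(.49,.54),(.01,.055),(.042,.056)); print('eye',g.sum(),rect(P[g]),P[g].mean(0))
    g=sel(P,(.5,.9),(.0,.35),(.083,.095)); print('mach',g.sum(),rect(P[g]),P[g].mean(0))
    g=sel(P,(.47,.56),(.1,.22),(.059,.067)); print('handle',g.sum(),rect(P[g]),P[g].mean(0))
    print({q:[(round(x['score'],2),np.round(x['centre'],3).tolist()) for x in finder.spot_point(q,c)[:1]] for q in ['post_groove','clip','clip_eye','tray_front','pick_tip']})
E
```

```text
top bench z 0.0022673635534573577 0.004581922175264106
grip 150 (array([ 610. , -343.4]), array([107.9,  17.7]), 79.0) [ 0.60768287 -0.34973169  0.02866757] [0.02170175 0.02950104 0.03263938]
rod 50 [[0.631, -0.243, 0.023], [0.631, -0.247, 0.023], [0.629, -0.241, 0.017], [0.628, -0.247, 0.021], [0.625, -0.267, 0.022], [0.626, -0.275, 0.02], [0.626, -0.278, 0.022], [0.623, -0.275, 0.02], [0.623, -0.278, 0.021]]
head 37 (array([536.8,  56.2]), array([26.1, 40.5]), 85.1) [0.52863872 0.05620878 0.06037825]
eye 29 (array([517.9,  37.5]), array([21.1, 24.1]), 45.4) [0.51789186 0.03837024 0.05101761]
mach 3465 (array([726.5, 132.1]), array([170.2, 243.6]), 81.4) [0.72300745 0.13170386 0.08952505]
handle 283 (array([531.2, 160. ]), array([114.9,  56.5]), 88.1) [0.53152207 0.16099305 0.0629753 ]
{'post_groove': [(0.96, [0.523, 0.06, 0.05])], 'clip': [(0.44, [0.522, 0.059, 0.048])], 'clip_eye': [(0.42, [0.52, 0.041, 0.05])], 'tray_front': [(0.91, [0.505, 0.166, 0.05])], 'pick_tip': [(0.66, [0.361, -0.133, -0.002])]}
scene bench z 0.0007164895811416537 0.004268812444036558
grip 277 (array([ 610
[... 620 characters left out ...]
 [0.626, -0.257, 0.02], [0.627, -0.252, 0.019], [0.628, -0.25, 0.019], [0.631, -0.237, 0.013]]
head 42 (array([526.4,  57.9]), array([19.5, 18.3]), 7.4) [0.52766401 0.05851502 0.05899898]
eye 50 (array([520. ,  44.4]), array([29.1, 23.5]), 66.8) [0.52178486 0.04300541 0.0492711 ]
mach 6469 (array([729.2, 134.5]), array([170.3, 242.5]), 81.7) [0.73836863 0.13120851 0.08760721]
handle 342 (array([532.3, 155.1]), array([ 55.2, 109.1]), 0.1) [0.5352762 0.1575884 0.0622346]
{'post_groove': [(0.56, [0.531, 0.057, 0.053])], 'clip': [(0.65, [0.367, 0.398, -0.003])], 'clip_eye': [(0.5, [0.514, 0.037, 0.049])], 'tray_front': [(0.75, [0.505, 0.166, 0.045])], 'pick_tip': [(0.84, [0.624, -0.24, 0.006])]}
```

send_rows --plan '[[[4.56,1.51,0,6.3,0],[4.56,1.51,0,6.3,0],[4.56,1.51,0,6.3,0],[4.56,1.51,0,6.3,0],[4.56,1.51,0,6.3,0],[4.56,1.51,0,6.3,0],[4.56,1.51,0,6.3,0],[4.56,1.51,-3,6.3,0],[4.56,1.51,-4,6.3,0],[4.56,1.51,-4,6.3,0],[0,0,-4,0,0],[0,0,0,0,0]]]'

```text
clock: 3.0
tool_pos: [0.583, -0.357, 0.1135]
tcp_rot: [-0.005, 0.767, 0.642, -0.001]
contact_force: [-0.5, -0.8, -0.1]
grip_width: 1.001
finger_force: 0.0
```

```bash
python3 - <<'E'
from h import *
s=robot.sense(); print(s['tool_pos'],s['tcp_rot'],s['joints'])
for c,e,p in(('top',(332.9,187.6),(327.4,184.1)),('scene',(326.6,225.4),(335.1,222.9))):
    a=atz(c,[e],.0495)[0];b=atz(c,[p],.0605)[0]; print(c,a,b,np.degrees(np.arctan2(*(a-b)[1::-1])))
P=np.load('sceneP.npy')
for c in('top','scene'):
    P=np.load(c+'P.npy'); g=sel(P,(.57,.65),(-.42,-.22),(.012,.045))
    Q=P[g]-[.608,-.352,0]; ax=np.array([np.cos(1.396),np.sin(1.396)]); n=np.array([-ax[1],ax[0]])
    t=Q[:,:2]@ax; k=Q[:,:2]@n; print(c,'along',np.percentile(t,[0,1,99,100]),'grip lat',np.median(k[t<.04]),'slope',np.degrees(np.polyfit(t,k,1)[0]),np.polyfit(t,k,1)[1])
E
```

```text
[ 0.58303399 -0.35701639  0.11352874] [-0.00545499  0.76658017  0.64212481 -0.0008961 ] [-7.20353371e-01  7.87205331e-01  1.10143651e+00 -1.11954267e-04
  1.26400657e+00 -5.44081833e-01]
top [0.51904347 0.03680952 0.0495    ] [0.52666969 0.05509176 0.0605    ] -112.64288182490066
scene [0.51775738 0.03996613 0.0495    ] [0.52588525 0.06077175 0.0605    ] -111.33847950709135
top along [-0.04524468 -0.04290601  0.11096504  0.11450152] grip lat 0.0031722191054968174 slope -1.6324675860061035 0.0015077073435954852
scene along [-0.04103172 -0.0396558   0.11649419  0.12013531] grip lat -0.0032189657571812915 slope 0.5108214435833421 -0.0021561338801573907
```

send_rows --plan '[[[2.5,0.5,0,0,0.3],[0,0,-3,0,0.3],[0,0,-3,0,0.3],[0,0,-3,0,0.3],[0,0,0,0,0.3],[0,0,0,0,0.3]]]' --force 60

```text
clock: 3.6
tool_pos: [0.6098, -0.3553, 0.0323]
tcp_rot: [0.001, 0.767, 0.641, 0.0]
contact_force: [-0.2, 0.6, 1.1]
grip_width: 0.698
finger_force: 0.0
```

```bash
python3 - <<'E'
from h import *
s=robot.sense(); print(s['tool_pos'],s['tcp_rot'])
snap('scene'); im=snap('scene')[0]; cv2.imwrite('pics/grip1.png',cv2.resize(im[200:350,130:330,::-1],None,fx=4,fy=4))
E
```

```text
[ 0.60975733 -0.35530583  0.03227568] [1.08740596e-03 7.67247577e-01 6.41350093e-01 1.74791922e-04]
```

View pics/grip1.png

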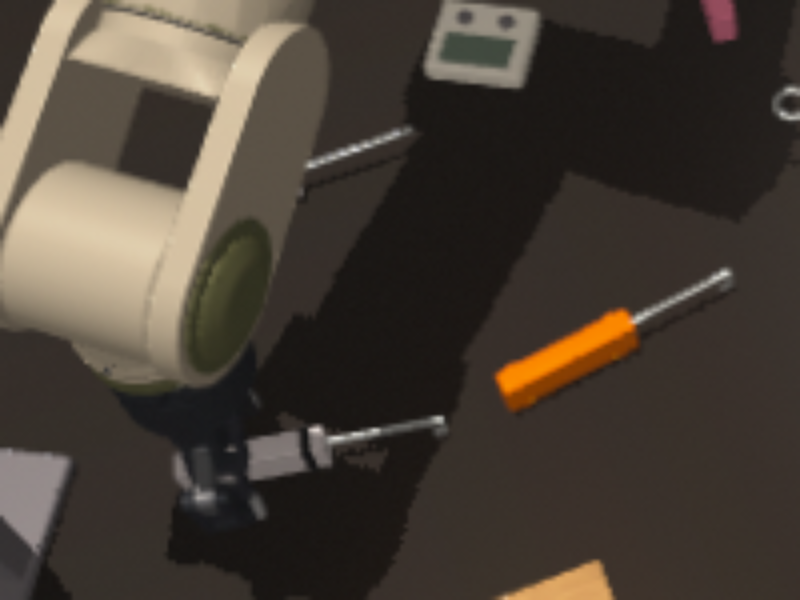

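The fingers straddle the pick's grip (crop ~(215,480)), whose rod ends in a bend at (440,425); the other white tool's rod at (410,130) ends straight. I lower and grasp.

send_rows --plan '[[[0,0.2,-0.9,0,0.3],[0,0,0,0,0.8],[0,0,0,0,1],[0,0,0,0,1],[0,0,0,0,1],[0,0,0,0,1],[0,0,3,0,1],[0,0,4,0,1],[0,0,3,0,1],[0,0,0,0,1]]]' --force 80

```text
clock: 4.7
tool_pos: [0.6109, -0.3535, 0.1259]
tcp_rot: [0.004, 0.767, 0.642, 0.001]
contact_force: [0.4, -0.1, -0.8]
grip_width: 0.171
finger_force: 78.7
```

```bash
python3 - <<'E'
from h import *
s=robot.sense(); print(s['tool_pos'],s['tcp_rot'])
for c in('top','scene'):
    snap(c); print(c,{q:[(round(x['score'],2),np.round(x['centre'],3).tolist()) for x in finder.spot_point(q,c)[:2]] for q in ['pick_tip','pick_grip']})
E
```

```text
[ 0.61086079 -0.35345086  0.12590461] [4.06062276e-03 7.66942512e-01 6.41702539e-01 7.38308685e-04]
top {'pick_tip': [(0.38, [0.633, -0.239, 0.106])], 'pick_grip': [(0.53, [0.618, -0.155, 0.008]), (0.48, [0.257, -0.301, 0.017])]}
scene {'pick_tip': [(0.8, [0.603, -0.039, -0.001]), (0.76, [0.626, -0.239, 0.103])], 'pick_grip': [(0.89, [0.608, -0.356, 0.113]), (0.57, [0.616, -0.153, 0.015])]}
```

send_rows --plan '[[[-1.7,3.5,0,-1.6,1],[-1.7,3.5,0,-1.6,1],[-1.7,3.5,0,-1.6,1],[-1.7,3.5,0,-1.6,1],[-1.7,3.5,0,-1.6,1],[-1.7,3.5,0,-1.6,1],[-1.7,3.5,0,-1.6,1],[-1.6,3.7,-1,-1.8,1],[0,0,-1,0,1],[0,0,0,0,1],[0,0,0,0,1]]]'

```text
clock: 6.1
tool_pos: [0.4749, -0.071, 0.1007]
tcp_rot: [0.0, 0.835, 0.551, -0.0]
contact_force: [0.5, -0.3, -0.5]
grip_width: 0.175
finger_force: 78.8
```

```bash
python3 - <<'E'
from h import *
s=robot.sense(); print(s['tool_pos'],s['tcp_rot'])
o=[]
for c,(u,v) in(('top',(300,160)),('scene',(300,190))):
    im,d=snap(c); print(c,{q:[(round(x['score'],2),np.round(x['centre'],3).tolist()) for x in finder.spot_point(q,c)[:2]] for q in ['pick_tip','clip_eye','clip','post_groove']})
    o.append(cv2.resize(im[v:v+48,u:u+64,::-1],None,fx=6,fy=6,interpolation=cv2.INTER_CUBIC))
cv2.imwrite('pics/eye1.png',np.hstack(o))
E
```

```text
[ 0.47485446 -0.0710148   0.10074521] [ 3.04609124e-05  8.34777124e-01  5.50588004e-01 -4.38441408e-05]
top {'pick_tip': [(0.66, [0.374, -0.306, 0.003])], 'clip_eye': [(0.57, [0.518, 0.042, 0.048]), (0.54, [0.423, -0.324, 0.013])], 'clip': [(0.4, [0.523, 0.056, 0.05])], 'post_groove': [(0.69, [0.525, 0.059, 0.052]), (0.63, [0.643, 0.401, 0.001])]}
scene {'pick_tip': [(0.69, [0.604, -0.038, 0.0]), (0.59, [0.365, -0.314, 0.0])], 'clip_eye': [(0.55, [0.517, 0.04, 0.048])], 'clip': [(0.5, [0.524, 0.059, 0.049])], 'post_groove': [(0.69, [0.53, 0.057, 0.053])]}
```

View pics/eye1.png

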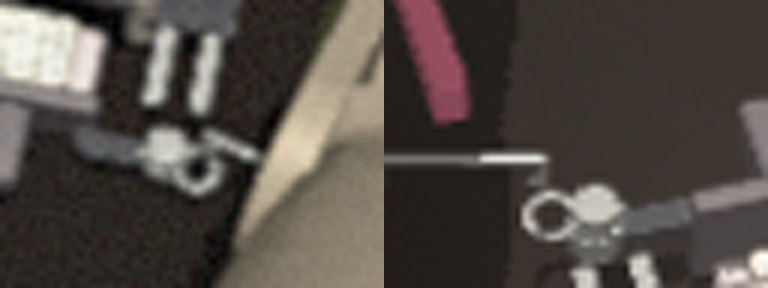

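```bash
python3 - <<'E'
from h import *
for c,e,p,r in(('top',(332.8,188.3),(327.6,183.8),(334.1,181.8)),('scene',(327.1,225.4),(335.1,223.4),(326.5,215.8))):
    a=atz(c,[e],.049)[0];b=atz(c,[p],.0605)[0];k=atz(c,[r],.0985)[0]; print(c,a,b,'rod end',k,np.degrees(np.arctan2(*(a-b)[1::-1])))
s=robot.sense()
h=np.radians(80-13); t=np.array([.611,-.3535])
print(proj('scene',[[.521,.045,.0985]]))
E
```

```text
top [0.5168215 0.0370244 0.049    ] [0.52770415 0.05449723 0.0605    ] rod end [0.52389792 0.0345554  0.0985    ] -121.91600290457313
scene [0.51796647 0.04130357 0.049     ] [0.52732559 0.06015337 0.0605    ] rod end [0.52048901 0.038957   0.0985    ] -116.40485727096731
[[328.76542793 215.19083332]]
```

In the left half (top view) the rod ends at (207,133) with the eye at (199,172). In the right half (scene view) the hook is at (543,157–186) and the eye at (549,215). The tip needs about 6 mm in +y and must be lowered further.

send_rows --plan '[[[-0.15,0.6,-1,0,1],[0,0,-1,0,1],[0,0,0,0,1],[0,0,0,0,1]]]'

```text
clock: 7.0
tool_pos: [0.4728, -0.0642, 0.0804]
tcp_rot: [-0.0, 0.835, 0.551, -0.0]
contact_force: [-0.1, -0.4, -1.0]
grip_width: 0.171
finger_force: 78.8
```

```bash
python3 - <<'E'
from h import *
s=robot.sense(); print(s['tool_pos'],s['contact_force'])
o=[]
for c,(u,v) in(('top',(310,165)),('scene',(310,205))):
    ims=np.mean([snap(c)[0].astype(float) for _ in range(4)],0).astype(np.uint8)
    o.append(cv2.resize(ims[v:v+36,u:u+40,::-1],None,fx=10,fy=10,interpolation=cv2.INTER_CUBIC))
cv2.imwrite('pics/eye2.png',np.hstack(o))
E
```

```text
[ 0.47280385 -0.06422217  0.08042517] [-0.13208399 -0.40628304 -0.98169659]
```

View pics/eye2.png

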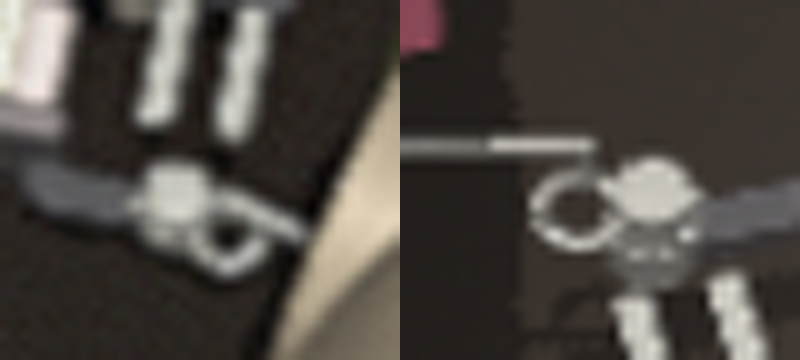

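```bash
python3 - <<'E'
from h import *
for c,e,p,r in(('top',(332.2,188.85),(327.25,183.55),(331.05,183.85)),('scene',(327.05,225.65),(334.9,223.2),(329.15,219.05))):
    a=atz(c,[e],.049)[0];b=atz(c,[p],.0605)[0];k=atz(c,[r],.078)[0]; print(c,a,b,'rod end',k, 'tip-eye',(k-a)[:2]-.005*np.array([np.cos(1.17),np.sin(1.17)]),np.degrees(np.arctan2(*(a-b)[1::-1])))
    e=np.array([.5174,.0392,.049]); hd=np.array([np.cos(1.17),np.sin(1.17),0]); z=np.array([0,0,1])
E
```

```text
top [0.51488037 0.03888082 0.049     ] [0.5284838  0.05565818 0.0605    ] rod end [0.52288104 0.04357402 0.078     ] tip-eye [6.04990727e-03 8.94470084e-05] -129.03585119060742
scene [0.51864161 0.04087897 0.049     ] [0.52654614 0.0599187  0.0605    ] rod end [0.51953465 0.04660898 0.078     ] tip-eye [-0.00105771  0.00112626] -112.54627541744483
```

The hook now stands just over the eye: rod end at (215,193) left and (596,145) right, eye at (227,243) left and (575,211) right. I shift it 2.5 mm and lower it.

send_rows --plan '[[[-0.25,0,0,0,1],[0,0,-0.6,0,1],[0,0,-0.6,0,1],[0,0,0,0,1],[0,0,0,0,1]]]'

```text
clock: 7.9
tool_pos: [0.4704, -0.0643, 0.0686]
tcp_rot: [-0.0, 0.835, 0.551, -0.0]
contact_force: [-0.1, 0.0, -0.3]
grip_width: 0.166
finger_force: 78.8
```

send_rows --plan '[[[0,0,-0.4,0,1],[0,0,-0.4,0,1],[0,0,0,0,1],[0,0,0,0,1]]]'

```text
clock: 8.3
tool_pos: [0.4704, -0.0643, 0.0607]
tcp_rot: [-0.0, 0.835, 0.551, -0.0]
contact_force: [0.6, -0.0, -0.8]
grip_width: 0.172
finger_force: 78.8
```

```bash
python3 - <<'E'
from h import *
s=robot.sense(); print(s['tool_pos'],s['contact_force'])
o=[]
for c,(u,v) in(('top',(310,165)),('scene',(310,205))):
    ims=np.mean([snap(c)[0].astype(float) for _ in range(4)],0).astype(np.uint8)
    o.append(cv2.resize(ims[v:v+36,u:u+40,::-1],None,fx=10,fy=10,interpolation=cv2.INTER_CUBIC))
cv2.imwrite('pics/eye3.png',np.hstack(o))
E
```

```text
[ 0.47041448 -0.06431823  0.06072099] [ 0.62935774 -0.00413477 -0.79270472]
```

View pics/eye3.png

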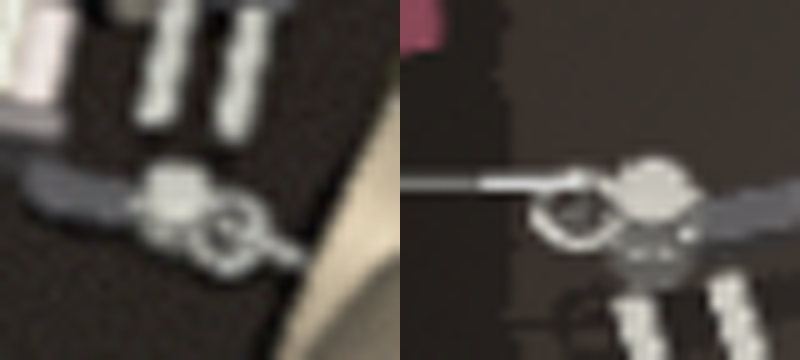

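The pin shows inside the eye at about (230,225) left and (575,205) right. Now I pull.

send_rows --plan '[[[-0.12,-0.27,0,0,1],[-0.12,-0.27,0,0,1],[-0.08,-0.18,0,0,1],[-0.08,-0.18,0,0,1],[0,0,0,0,1]]]'

```text
clock: 9.2
tool_pos: [0.4665, -0.0733, 0.0609]
tcp_rot: [-0.0, 0.835, 0.55, 0.0]
contact_force: [1.8, 3.1, -1.4]
grip_width: 0.166
finger_force: 78.7
```

send_rows --plan '[[[-0.08,-0.18,0,0,1],[-0.08,-0.18,0,0,1],[-0.08,-0.18,0,0,1],[0,0,0,0,1],[-0.08,-0.18,0,0,1],[-0.08,-0.18,0,0,1],[-0.08,-0.18,0,0,1],[-0.08,-0.18,0,0,1],[0,0,0,0,1]]]'

```text
clock: 10.1
tool_pos: [0.4607, -0.0862, 0.0608]
tcp_rot: [0.0, 0.835, 0.551, -0.0]
contact_force: [0.6, 0.1, -0.5]
grip_width: 0.172
finger_force: 78.7
```

```bash
python3 - <<'E'
from h import *
s=robot.sense(); print(s['tool_pos'],s['contact_force'])
o=[]
for c,(u,v) in(('top',(310,165)),('scene',(305,205))):
    ims=np.mean([snap(c)[0].astype(float) for _ in range(3)],0).astype(np.uint8)
    o.append(cv2.resize(ims[v:v+36,u:u+40,::-1],None,fx=10,fy=10,interpolation=cv2.INTER_CUBIC))
cv2.imwrite('pics/eye4.png',np.hstack(o))
E
```

```text
[ 0.46074566 -0.08615496  0.06082573] [ 0.63841817  0.08617483 -0.5245751 ]
```

View pics/eye4.png

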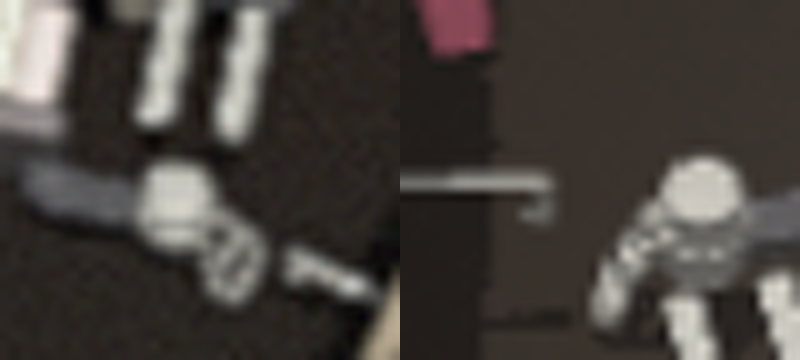

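```bash
python3 - <<'E'
from h import *
for c in('top','scene'):
    P,I=cloud(c,4)
    g=sel(P,(.48,.545),(.0,.056),(.006,.07)); Q=P[g]; Q=Q[np.argsort(-Q[:,1])]; print(c,g.sum()); print((Q[::2]*1000).round().astype(int).tolist())
    print({q:[(round(x['score'],2),np.round(x['centre'],3).tolist()) for x in finder.spot_point(q,c)[:2]] for q in ['clip','clip_eye','pick_tip']})
E
```

```text
top 66
[[517, 56, 60], [514, 56, 47], [534, 53, 61], [526, 53, 63], [521, 53, 60], [518, 53, 46], [534, 50, 60], [527, 50, 61], [520, 50, 61], [518, 49, 46], [530, 47, 62], [524, 47, 60], [521, 46, 47], [516, 46, 42], [511, 46, 36], [523, 43, 40], [511, 42, 22], [506, 42, 17], [523, 40, 41], [517, 39, 28], [512, 39, 20], [526, 36, 34], [521, 36, 27], [526, 33, 22], [516, 32, 6], [524, 29, 16], [508, 20, 63], [506, 20, 46], [506, 17, 59], [505, 14, 61], [505, 11, 62], [502, 7, 64], [500, 4, 60]]
{'clip': [], 'clip_eye': [(0.4, [0.518, 0.037, 0.014])], 'pick_tip': [(0.52, [0.369, -0.311, 0.001])]}
scene 103
[[537, 56, 40], [524, 56, 60], [538, 55, 32], [533, 55, 59], [527, 54, 60], [534, 54, 57], [529, 54, 59], [522, 53, 60], [537, 53, 32], [538, 53, 44], [525, 52, 60], [533, 52, 56], [528, 51, 59], [515, 51, 42], [536, 51, 32], [530, 50, 48], [531, 50, 60], [526, 49, 62], [533, 49, 38], [527, 49, 45], [534, 49, 35], [534, 49, 31], [528, 48, 56], [522, 48, 44], [530, 47, 45], [531, 47, 36], [518, 47, 39], [526, 46, 44], [514, 46, 28], [526, 43, 36], [512, 43, 27], [508, 42, 16], [516, 42, 24], [509, 41, 9], [511, 41, 7], [528, 40, 37], [508, 39, 9], [525, 38, 19], [512, 37, 6], [525, 35, 20], [527, 34, 15], [528, 31, 13], [509, 22, 59], [508, 22, 49], [510, 21, 47], [508, 20, 59], [508, 19, 45], [507, 17, 44], [507, 15, 60], [503, 10, 58], [500, 6, 57], [499, 1, 58]]
{'clip': [(0.39, [0.517, 0.042, 0.034])], 'clip_eye': [(0.54, [0.512, 0.033, 0.015])], 'pick_tip': [(0.67, [0.603, -0.038, -0.0]), (0.66, [0.502, 0.021, 0.044])]}
```

The ring is out of the groove but leans steeply against the collar: eye low at about (235,280) left and (610,295) right, empty hook at (540,190) right. I'll knock it flat with the pick's pin from its machine side, sweeping towards −x.

send_rows --plan '[[[0,-1.2,0,0,1],[1.7,0,0,0,1],[1.8,0,-0.6,0,1],[0,0,-1,0,1],[0,0,-1,0,1],[0,0,0,0,1],[0,0.9,0,0,1],[0,0.9,0,0,1],[0,0,0,0,1]]]'

```text
clock: 12.0
tool_pos: [0.4957, -0.0786, 0.0351]
tcp_rot: [-0.0, 0.834, 0.551, 0.0]
contact_force: [-0.1, 0.4, -1.5]
grip_width: 0.171
finger_force: 78.7
```

```bash
python3 - <<'E'
from h import *
s=robot.sense(); print(s['tool_pos'],s['contact_force'])
o=[]
for c,(u,v) in(('top',(310,165)),('scene',(305,205))):
    ims=np.mean([snap(c)[0].astype(float) for _ in range(3)],0).astype(np.uint8)
    o.append(cv2.resize(ims[v:v+40,u:u+40,::-1],None,fx=10,fy=10,interpolation=cv2.INTER_CUBIC))
cv2.imwrite('pics/eye5.png',np.hstack(o))
E
```

```text
[ 0.49566756 -0.07863218  0.03514196] [-0.12983165  0.37727968 -1.50092761]
```

View pics/eye5.png

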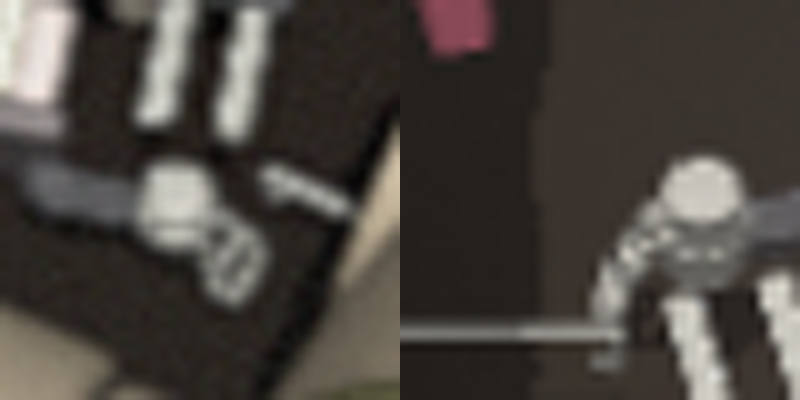

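send_rows --plan '[[[0,0.7,0,0,1],[-0.5,0,0,0,1],[-0.5,-0.1,0,0,1],[-0.5,-0.1,0,0,1],[-0.5,-0.1,0,0,1],[-0.5,-0.1,0,0,1],[-0.5,-0.1,0,0,1],[-0.5,-0.1,0,0,1],[0,0,0,0,1]]]'

```text
clock: 13.2
tool_pos: [0.4602, -0.079, 0.0348]
tcp_rot: [-0.0, 0.835, 0.551, -0.0]
contact_force: [0.5, 0.4, -1.6]
grip_width: 0.17
finger_force: 78.7
```

```bash
python3 - <<'E'
from h import *
s=robot.sense(); print(s['tool_pos'],s['contact_force'])
o=[]
for c,(u,v) in(('top',(300,165)),('scene',(305,205))):
    ims=np.mean([snap(c)[0].astype(float) for _ in range(3)],0).astype(np.uint8)
    o.append(cv2.resize(ims[v:v+40,u:u+40,::-1],None,fx=10,fy=10,interpolation=cv2.INTER_CUBIC))
    print({q:[(round(x['score'],2),np.round(x['centre'],3).tolist()) for x in finder.spot_point(q,c)[:2]] for q in ['clip','clip_eye','pick_tip','tray_front']})
cv2.imwrite('pics/eye6.png',np.hstack(o))
E
```

```text
[ 0.46023223 -0.07901437  0.03479691] [ 0.5039577   0.35188752 -1.5944014 ]
{'clip': [(0.45, [0.516, 0.077, 0.002]), (0.39, [0.42, -0.323, 0.012])], 'clip_eye': [(0.52, [0.523, 0.424, 0.001]), (0.42, [0.522, 0.058, -0.0])], 'pick_tip': [(0.55, [0.369, -0.308, 0.001])], 'tray_front': [(0.83, [0.506, 0.167, 0.05])]}
{'clip': [(0.54, [0.518, 0.079, 0.005])], 'clip_eye': [(0.45, [0.516, 0.057, 0.004])], 'pick_tip': [(0.89, [0.602, -0.038, -0.001]), (0.79, [0.503, 0.027, 0.018])], 'tray_front': [(0.62, [0.504, 0.167, 0.047])]}
```

View pics/eye6.png

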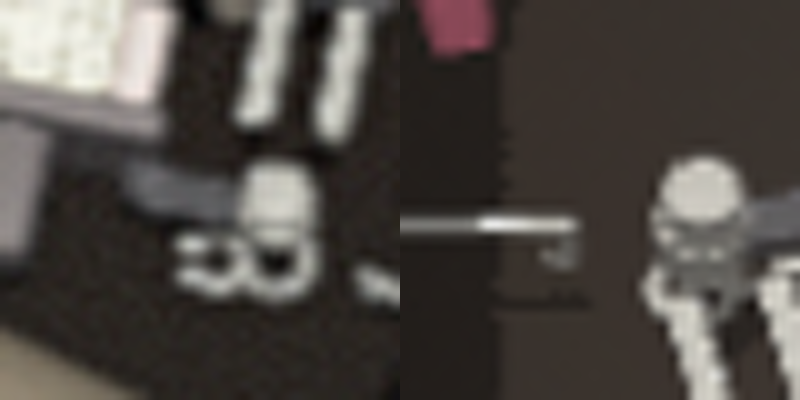

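The ring now lies flat on the bench beside the post (left, around (240,265)), and the hook is clear at (375,285). Next I lay the pick down.

send_rows --plan '[[[0.5,-1.3,0,0,1],[0.5,-1.4,0,0,1],[0,0,-0.6,0,1],[0,0,-0.5,0,1],[0,0,0,0,1],[0,0,0,0,0.6],[0,0,0,0,0.3],[0,0,0,0,0.3],[0,0,0,0,0.3],[0,0,3,0,0.3],[0,0,4,0,0.3],[0,0,4,0,0.3]]]'

```text
clock: 15.1
tool_pos: [0.4705, -0.1057, 0.1351]
tcp_rot: [-0.0, 0.835, 0.551, -0.0]
contact_force: [-0.2, -0.6, -0.3]
grip_width: 0.695
finger_force: 0.0
```

```bash
python3 - <<'E'
from h import *
s=robot.sense(); print(s['tool_pos'],s['contact_force'],s['joints'])
for c in('top','scene'):
    snap(c)
    print({q:[(round(x['score'],2),np.round(x['centre'],3).tolist()) for x in finder.spot_point(q,c)[:3]] for q in ['clip','pick_grip','tray_front','post_groove','dish','bottle']})
E
```

```text
[ 0.47051101 -0.10573885  0.13514224] [-0.22875624 -0.63500257 -0.33107904] [-4.64643267e-01  3.50104007e-01  1.77420167e+00  4.60086726e-05
  1.01803403e+00 -6.03191686e-02]
{'clip': [(0.45, [0.515, 0.078, 0.004])], 'pick_grip': [(0.66, [0.254, -0.304, 0.016]), (0.38, [0.37, 0.393, -0.001])], 'tray_front': [(0.63, [0.505, 0.164, 0.05])], 'post_groove': [(0.85, [0.524, 0.056, 0.049]), (0.46, [0.358, -0.134, 0.0])], 'dish': [], 'bottle': [(0.87, [0.371, 0.395, 0.0]), (0.46, [0.421, -0.319, 0.015])]}
{'clip': [(0.36, [0.518, 0.08, 0.005])], 'pick_grip': [(0.86, [0.474, -0.107, 0.02]), (0.75, [0.373, 0.035, 0.013]), (0.69, [0.619, -0.151, 0.014])], 'tray_front': [(0.76, [0.503, 0.167, 0.049])], 'post_groove': [], 'dish': [(0.71, [0.306, 0.203, -0.005]), (0.16, [0.366, -0.131, 0.001])], 'bottle': [(0.9, [0.365, 0.401, -0.001]), (0.66, [0.512, 0.001, 0.004])]}
```

send_rows --plan '[[[-0.4,4,0,2.1,1],[-0.4,4,0,2.1,1],[-0.4,4,0,2.1,1],[-0.4,4,0,2.1,1],[-0.4,4,0,2.1,1],[-0.4,4,0,2.1,1],[-0.2,4.1,0,2.1,1],[0,0,0,0,1],[0,0,-4,0,1],[0,0,-4,0,1],[0,0,0,0,1]]]'

```text
clock: 16.9
tool_pos: [0.4423, 0.1742, 0.0502]
tcp_rot: [-0.002, 0.758, 0.653, -0.004]
contact_force: [-0.8, 0.0, 1.1]
grip_width: -0.002
finger_force: 0.0
```

send_rows --plan '[[[1.98,-0.3,0.5,0,1],[1.48,-0.22,0,0,1],[0.99,-0.15,0,0,1],[0.99,-0.15,0,0,1],[0.99,-0.15,0,0,1],[0.99,-0.15,0,0,1],[0.99,-0.15,0,0,1],[0,0,0,0,1]]]'

```text
clock: 17.7
tool_pos: [0.5295, 0.1622, 0.0588]
tcp_rot: [-0.0, 0.757, 0.653, -0.0]
contact_force: [-3.7, 0.5, 3.0]
grip_width: -0.006
finger_force: 1.9
```

send_rows --plan '[[[0.5,-0.07,-0.2,0,1],[0.5,-0.07,-0.2,0,1],[0.4,-0.06,0,0,1],[0.3,-0.05,0,0,1],[0,0,0,0,1]]]'

```text
clock: 18.2
tool_pos: [0.5454, 0.1601, 0.0546]
tcp_rot: [-0.001, 0.757, 0.653, -0.001]
contact_force: [-4.1, 1.8, 2.3]
grip_width: -0.0
finger_force: 2.5
```

send_rows --plan '[[[0.3,-0.05,0,0,1],[0.3,-0.05,0,0,1],[0.2,-0.03,0,0,1],[0,0,0,0,1]]]'

```text
clock: 18.6
tool_pos: [0.5522, 0.159, 0.0546]
tcp_rot: [-0.002, 0.757, 0.653, -0.002]
contact_force: [-10.4, 1.6, 5.5]
grip_width: -0.001
finger_force: 5.5
```

send_rows --plan '[[[0.1,0,0,0,1],[0,0,0,0,1],[-1,0.15,0,0,1],[-1.5,0.22,0,0,1],[-2,0.3,0,0,1],[-3,0.45,0,0,1],[-3,0.45,0,0,1],[0,0,4,0,1],[0,0,4,0,1],[0,0,0,0,1]]]'

```text
clock: 19.6
tool_pos: [0.4524, 0.1747, 0.1395]
tcp_rot: [0.003, 0.757, 0.653, 0.004]
contact_force: [0.4, 0.4, -0.7]
grip_width: -0.002
finger_force: 0.0
```

```bash
python3 - <<'E'
from h import *
s=robot.sense(); print(s['tool_pos'],s['contact_force'])
for c in('top','scene'):
    im,d=snap(c,'end_'+c+'.png')
    print({q:[(round(x['score'],2),np.round(x['centre'],3).tolist()) for x in finder.spot_point(q,c)[:2]] for q in ['clip','pick_grip','tray_front','post_groove','awl_grip']})
E
```

```text
[0.45236593 0.17471768 0.13952375] [ 0.36384023  0.38124262 -0.70605886]
{'clip': [(0.43, [0.518, 0.078, 0.003])], 'pick_grip': [(0.77, [0.465, -0.108, 0.017]), (0.67, [0.253, -0.301, 0.014])], 'tray_front': [(0.48, [0.553, 0.157, 0.048])], 'post_groove': [(0.62, [0.575, 0.05, 0.047])], 'awl_grip': [(0.76, [0.419, -0.323, 0.016]), (0.31, [0.473, -0.108, 0.001])]}
{'clip': [(0.63, [0.516, 0.081, 0.007])], 'pick_grip': [(0.9, [0.472, -0.106, 0.016]), (0.72, [0.257, -0.302, 0.011])], 'tray_front': [(0.68, [0.553, 0.157, 0.048])], 'post_groove': [(0.59, [0.576, 0.051, 0.054])], 'awl_grip': [(0.61, [0.42, -0.321, 0.013])]}
```

View pics/end_scene.png

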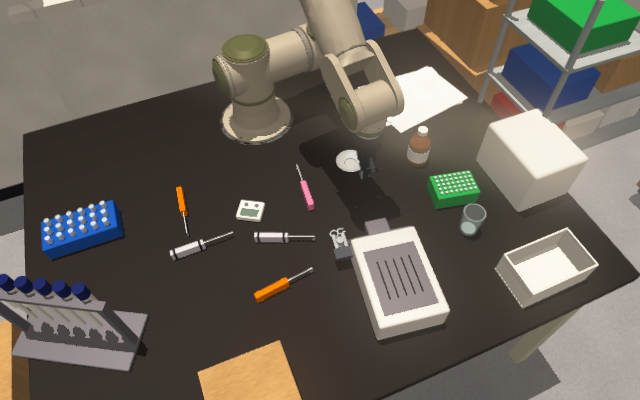

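The picture shows the tray in (handle at (377,228), about 49 mm of travel), the ring on the bench at (338,233) and the pick lying at (270,238).

```bash
python3 -c "
from h import *
print(job.finish_job())"
```

```text
the job is handed in; nothing more can be done
None
```

I handed the job in with the tray latched about 49 mm in and staying there; the ring (pulled from the groove with the pick, then knocked flat because it slipped off the hook and leaned on the collar) and the pick lie on the bench, the arm touches nothing, and I saw no bystander moved.

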